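# Light the rivet case and hold its lid open

## Task

Squeeze the orange clip-on lamp open, lower it well down over the top edge of the blue upright plate with its lens on the rivet case's side, and let it go so that it grips the plate on its own. Then lift the green-framed lid of the rivet case by its red tab and hold it open at 60 degrees: it falls shut by itself, so finish while still holding it there, steady. Leave the jar, the hammer and the small steel anvil where they are.

Things in the scene. Friction and masses are not known exactly. Their poses are not given: they have to be found in the camera images.
- clip: Clip-on lamp, a big orange clothes-peg standing upright on its closed jaws; 110 g, loose. Origin: underside, midway between the jaw tips; z up. 28 mm wide (x), 88 mm tall; jaws at -y and +y, 24 mm over both, 46 mm long, a rubber pad 14 mm high inside each tip, 4 mm apart closed. The frame belongs to the -y jaw: it leans by half the opening angle when squeezed.
- clip_pivot (a point): Middle of the clip's steel pin (12 mm thick, along x), 46 mm above the jaw tips, midway between jaws and between handles at any opening. Above it two flat handles flare out in a V to 88 mm above the tips, 54 mm over their outsides there. Pinch them along y from above, TCP about 82 mm above the tips: the jaws open.
- clip_lens (a point): Centre of the pale lens of the black round lamp head (26 mm across, 14 mm deep) on the outside of the -y jaw: 27 mm from the clip's middle plane, 22 mm above the jaw tips, facing -y of the clip.
- clip_jaw (a joint): Opening of the clip, rad: 0 closed, 0.10 gripping the 8 mm plate, 0.7 fully squeezed (a stop): jaw tips then 35 mm apart and the handles parallel, 21 mm over their outsides. A spring closes it: squeezing the handles takes 7 N to begin, 11 N at the stop; a grip of 20 to 40 N holds it at the stop.
- bracket: Blue steel plate, 8 mm thick (y), 100 mm long (x), standing upright to 92 mm above the bench on a grey foot 100 x 70 x 8 mm; screwed to the bench. Origin: centre of the foot's underside. Its -y side faces the rivet case.
- bracket_edge (a point): Middle of the plate's top edge, 92 mm above the bench; x runs along the edge, y across the plate; -y is the side of the rivet case.
- case: Plywood rivet case, fixed, 180 mm (x) by 240 mm (y), 70 mm high; its lid is a green frame round a clear window that shows the rivets. Origin: centre of its underside; -x is its front (towards the robot), the lid's hinge runs along y at its far (+x) top edge.
- lid (a joint): Opening angle of the lid, rad: 0 shut, 1.047 at 60 degrees, stop at 1.4. The lid (green frame with clear window, 8 mm thick, about 0.3 kg) falls shut from any angle when let go.
- lid_tab (a point): Middle of the red tab sticking out forward, level, from the lid's front edge: 24 mm wide along the hinge direction, 10 mm thick, 42 mm long, free space below. The point is 24 mm out from the box front, 204 mm from the hinge line, 5 mm above the lid's underside. Pinched by its sides along the hinge direction it can turn between the pads, so the tool may stay pointing down.
- lid_hinge (a point): Middle of the lid's hinge line, at the far top edge of the case (90 mm behind its centre, 70 mm above the bench).
- jar: Amber screw-top jar with red cap, 60 mm across, 90 mm tall, loose. Leave alone. Origin: centre of its underside.
- hammer: Hammer lying on the bench, loose. Leave alone. It lies along its x.
- anvil: Small round steel dolly (anvil), 56 mm across, 36 mm tall, loose. Leave alone. Origin: centre of its underside.
There are look-alikes about, which are no part of the job. There is more than one size of the clip; the job needs the middle-sized. There is more than one size of the bracket; the job needs the larger.

How it is judged:
By the outcome, as a careful person would: the job done as asked, in the order asked, and still so for the second after the job is handed in, while the arm keeps its last pose, push and grip.
It also fails if it takes over 72 s, if anything falls off the work surface, if the arm or the gripper's body presses on something with over 40 N, if the wrist force passes 120 N, or if a joint passes its speed limit or range.

## Robot

A 6-joint arm with a two-finger parallel gripper is mounted at the origin on the work surface. World frame = base frame: x ahead of the robot, y to its left, z up, the work surface at z = 0. Lengths are in m, angles in rad, forces in N, time in s.
With the tool pointing down it reaches from about 0.25 to 0.725 m from the base axis. Payload 9.7 kg.
Tool frame: the origin (TCP) lies between the finger pads, 19 mm behind the fingertips; this is the grasp point; z points along the fingers, y is the line along which they close (so a half turn about z gives the same grasp; the last joint's range is limited). The gripper opens to 85 mm and grips with 20 to 120 N. Pads are 22 mm wide; open, the fingers measure 114 mm over their backs; the gripper's body (76 mm by 85 mm) begins 54 mm behind the grasp point. The pads swing forward as they close: fully open they stand 13 mm farther back than shut.
Start: joints at [-1.178, 0.087, 0.176, 1.66, 0, 1.571], TCP at [0.211, -0.508, 0.25] pointing down, gripper open.
Joint ranges: [-3.13, 3.13], [-0.85, 1.81], [-1.15, 1.24], [-2.2, 2.28], [-1.44, 1.52], [-3.14, 3.14]. Speed limits (rad/s): [2.22, 2.22, 2.57, 3.14, 3.14, 3.14].

## Interface

Orientations are given as a unit quaternion [x, y, z, w].
In Python, from rig import monitor, viewer, ticket gives the robot as it stands. The module is installed in compiled form; this text tells all that it offers.
- The arm moves only by the tool carry_out, never from a script. Its argument "plan" is a list that holds one entry, the list of rows, each a list of 7 numbers: the opening, from 0 (shut) to 1 (fully open), then the shift along the tool's x, y, z in cm, then the turn, a rotation vector about the tool's x, y, z in degrees. A call has 1 to 12 rows; each row shifts and turns the commanded pose from where the row before left it, along the tool's axes as they then stand; what a row does not reach is not made up. A row lasts 1/10 s, in which the tool goes at most 50 mm and 8.59 degrees, less where a joint would pass 70% of its speed; a pose out of reach is approached as far as the arm can. A call is refused whole if a number of a shift passes 5 or a number of a turn 8.59, either way. A call with a gripper value outside its range is refused whole. The fingers move at their own pace and stop on an object; "grip_force" is the grip in N (left out, the last holds). Time passes only in rows, so rows that do not move let the fingers close. It gives the time, the measured TCP pose, the force, the opening and the grip force at its end, in the units of the state.
- monitor.read_state(): the state, without advancing time (a new reading comes with each control period).
- viewer.get_image(name): name is "scene" or "top"; returns the picture (420x560x3 uint8, red, green, blue); there is no depth.
- viewer.camera_model(name): a dict with "fx", "fy", "cx", "cy" (pixels), "D" ([k1, k2, p1, p2, k3] as OpenCV has them; the pictures are not rectified), "origin" and "attitude" of the camera in the world. Camera axes: x right, y up, looking along -z (the intrinsics and any distortion apply to the point x, -y, -z); pixel columns grow to the right and rows downward; lengths in m; the calibration is good to about 2 mm. A picture is of the moment at which its call begins. camera_model takes no time and is no camera call.
- ticket.job_done(): hands the job in; it is judged then, once.
Trained networks look in the newest picture that a camera, given by its name, has taken for a name from the list of things; names that differ only in an ending like _2 or _b are one class to them, and where a whole thing is asked for, a point or a joint stands for the part that bears it (a point fixed in the world has none). Each returns a list of dicts, best first, with "conf" (0 to 1); they miss things now and then, are a little off and sometimes report something else, mostly with a low value. They report only what shows in the picture. A call takes as long as a camera call. They do not tell look-alikes from the thing itself.
- viewer.outline_of(camera, query): "region" (420x560 bool, what is visible of it) and "bbox" ([centre column, centre row, width, height] in pixels, round what is visible of it).
The state is a dict: "time": time; "joints": joint angles; "dq": joint speeds; "joint_efforts": joint torques, N m; "eef_pos": TCP position; "eef_rot": TCP orientation; "ft_force": force on the tool from outside, world axes, zero at the start; "moment": the same for the moment, N m; "width": finger opening in m; "gripper_force": force on a finger pad.
Only numpy, scipy, OpenCV 4.12 (cv2) and the standard library are available. Lean on these libraries where they do the work, as an engineer would, in place of code of your own. Each camera call takes 0.05 s, during which the arm holds its last target. There are 200 camera calls.

## Working session

There is one attempt and no reset: what is moved stays moved. The work goes in short steps, Python scripts to look and compute and a tool call to move; the robot and the scene stay as the last step left them, time stands still between calls to the robot, and variables do not carry over. Pictures are saved under pics/ and viewed, at most 10 in all, crops included, and the job is handed in when it is done.

Besides the shell and the picture viewer there is one more tool, called after "Request:" as name([rows], argument=value, ...), one row to a line, values as JSON. carry_out: Moves the arm, as the interface text tells. Its arguments: {"type":"object","properties":{"plan":{"type":"array","items":{"type":"array","items":{"type":"array","items":{"type":"number"}}}},"grip_force":{"type":"number"}},"required":["plan"]}

```bash
mkdir -p pics; python3 - <<'E'
from rig import monitor, viewer
import cv2,numpy as np
a=viewer.get_image("scene");b=viewer.get_image("top")
cv2.imwrite("pics/a.png",cv2.resize(a[...,::-1],(784,588),interpolation=cv2.INTER_CUBIC));cv2.imwrite("pics/b.png",cv2.resize(b[...,::-1],(784,588),interpolation=cv2.INTER_CUBIC))
for n in("scene","top"):print(viewer.camera_model(n))
s=monitor.read_state();print(s)
for c in("scene","top"):
  for q in("clip","clip_lens","bracket","case","lid_tab","jar","hammer","anvil"):
    for d in viewer.outline_of(c,q):print(c,q,round(d["conf"],2),np.round(d["bbox"],1))
E
```

```text
{'fx': 407.2342404010125, 'fy': 407.2342404010125, 'cx': 283.34165386246144, 'cy': 208.27432951220274, 'D': array([-0.02361163,  0.        ,  0.        ,  0.        ,  0.        ]), 'origin': array([1.24238261, 0.43632412, 0.82984601]), 'attitude': array([0.18295072, 0.36915572, 0.80622319, 0.42456715])}
{'fx': 485.76160667772456, 'fy': 485.76160667772456, 'cx': 278.30449511853516, 'cy': 218.263681400067, 'D': array([-0.06876958,  0.        ,  0.        ,  0.        ,  0.        ]), 'origin': array([ 0.353372  , -0.01978802,  1.56114025]), 'attitude': array([-0.04590036,  0.05844332,  0.71072121, -0.69953763])}
{'time': 0.1, 'joints': array([-1.17797698e+00,  8.73753290e-02,  1.75209424e-01,  1.65983405e+00,
        2.02560272e-05,  1.57082968e+00]), 'dq': array([ 0.00012976, -0.00073789,  0.00074688,  0.00125882, -0.00020101,
        0.0001175 ]), 'joint_efforts': array([ 3.06945622e-03, -5.21561694e+01,  4.65652728e+01,  1.62088353e-02,
        7.11631697e-05, -1.83415744e-05]), 'eef_pos': array([ 0.21046496, -0.50792049,  0.2493683 ]), 'eef_rot': array([ 9.80776625e-01,  1.9513290
[... 452 characters left out ...]
[322.2 256.6  29.1  34.3]
scene bracket 0.79 [370.9 249.2  43.3  54.7]
scene case 0.92 [236.  226.8 109.   79.1]
scene lid_tab 0.77 [237.7 217.5 108.3  66. ]
scene jar 0.81 [306.7 306.9  29.   44.3]
scene hammer 0.64 [179.2 183.1  80.8  44.8]
scene anvil 0.51 [367.5 222.8  16.3  18.3]
top clip 0.9 [135.7 217.6  30.7  23.3]
top clip 0.52 [146.1 249.9  20.9  12.6]
top clip_lens 0.96 [134.5 218.6  32.2  20.6]
top bracket 0.95 [202.2 239.7  24.4  36. ]
top bracket 0.69 [237.4 214.1  11.4  22.7]
top case 0.83 [316.1 199.4  89.3  76.8]
top lid_tab 0.92 [315.7 200.6  91.2  76.3]
top jar 0.83 [216.9 163.3  21.5  21.2]
top hammer 0.87 [414.  224.1  26.7  77.9]
top anvil 0.57 [317.  203.2  88.4  78.3]
```

View pics/a.png

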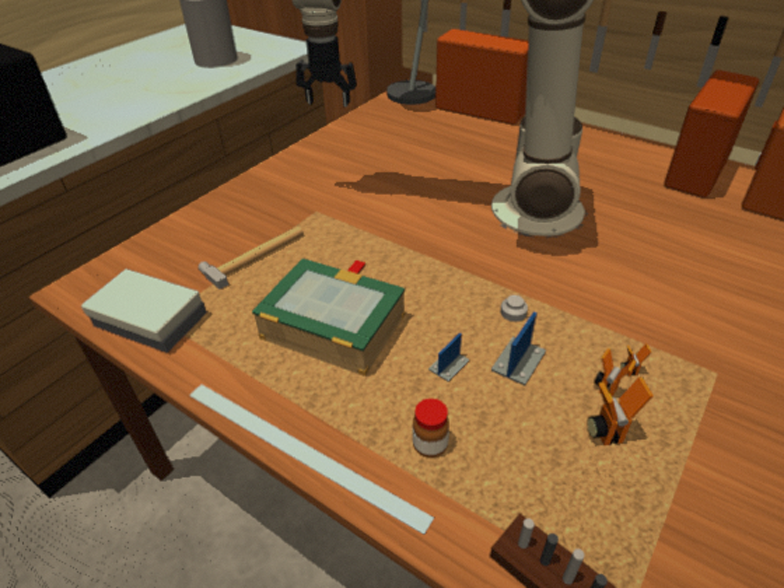

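View pics/b.png

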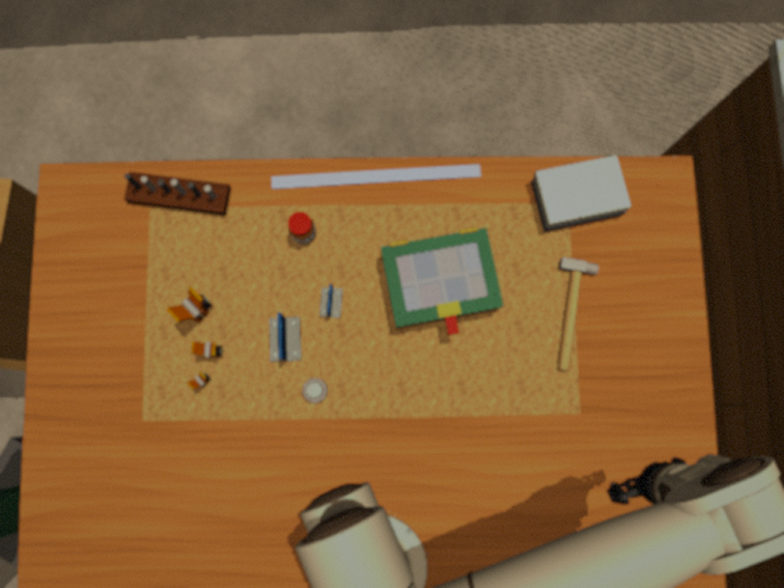

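The pictures show three clips; the middle-sized one is at top-view (206,350). The larger bracket is at (285,338), and the case has its red tab at (452,325). Next I'll take enlarged crops.

```bash
cat > h.py <<'E'
from rig import monitor, viewer
import cv2,numpy as np
from scipy.spatial.transform import Rotation as R
CM={n:viewer.camera_model(n) for n in("scene","top")}
def proj(n,P):
    m=CM[n];P=np.atleast_2d(np.asarray(P,float))
    c=(P-m["origin"])@R.from_quat(m["attitude"]).as_matrix()*[1,-1,-1]
    K=np.array([[m["fx"],0,m["cx"]],[0,m["fy"],m["cy"]],[0,0,1.]])
    return cv2.projectPoints(c.reshape(-1,1,3),np.zeros(3),np.zeros(3),K,m["D"])[0].reshape(-1,2)
def onplane(n,uv,z):
    m=CM[n];K=np.array([[m["fx"],0,m["cx"]],[0,m["fy"],m["cy"]],[0,0,1.]])
    p=cv2.undistortPoints(np.array(uv,float).reshape(-1,1,2),K,m["D"]).reshape(-1,2)
    d=np.c_[p[:,0],-p[:,1],-np.ones(len(p))]@R.from_quat(m["attitude"]).as_matrix().T
    return m["origin"]+d*((z-m["origin"][2])/d[:,2])[:,None]
def crop(n,c0,r0,w,h,k):
    a=viewer.get_image(n)[r0:r0+h,c0:c0+w,::-1]
    return cv2.resize(a,(w*k,h*k),interpolation=cv2.INTER_CUBIC)
E
python3 - <<'E'
from h import *
t=np.zeros((600,800,3),np.uint8)
A=crop("top",125,205,100,74,8);t[:592,:800]=A
cv2.imwrite("pics/c.png",t)
t=np.zeros((600,800,3),np.uint8)
A=crop("scene",340,220,130,100,6);t[:600,:780]=A
cv2.imwrite("pics/d.png",t)
E
```

```text
(no output)
```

View pics/c.png

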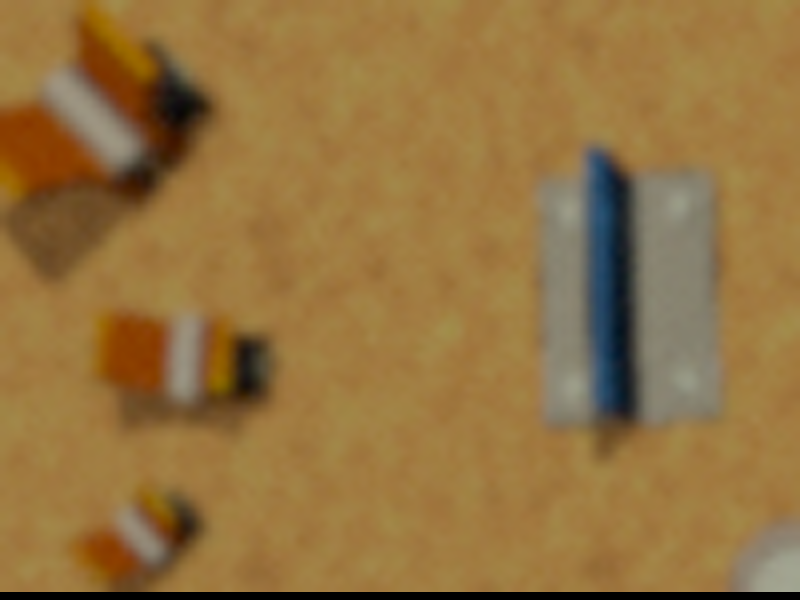

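View pics/d.png

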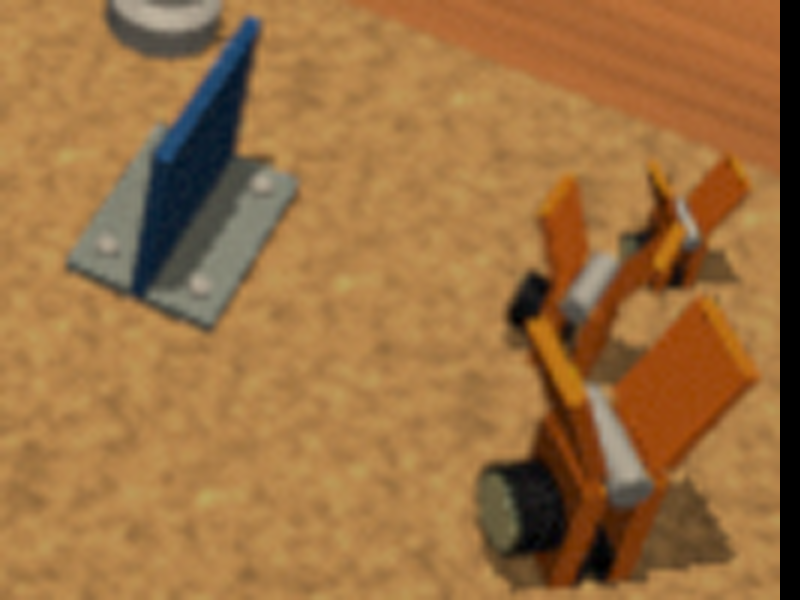

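The crops show the middle clip with pin centre at top-crop (185,358) and handles at u 97 to 237. In the top crop the large bracket's top edge runs (598,150)-(605,415); in the scene crop it runs (252,22)-(165,155). The clip's lens already faces about world -y. Next is a least-squares fit of the poses.

```bash
cat > fit.py <<'E'
from h import *
from scipy.optimize import least_squares
T=lambda u,v:("top",125+(u+.5)/8-.5,205+(v+.5)/8-.5)
S=lambda u,v:("scene",340+(u+.5)/6-.5,220+(v+.5)/6-.5)
def fit(obs,p0):
    def f(p):
        Rz=R.from_euler("z",p[2]);r=[]
        for (n,u,v),L in obs:r+=list(proj(n,Rz.apply(np.array(L)/1e3)+[p[0],p[1],0])[0]-[u,v])
        return r
    s=least_squares(f,p0,loss="soft_l1");print(np.round(s.x,4),"yaw deg",np.degrees(s.x[2]).round(2));print(np.round(np.reshape(f(s.x),(-1,2)),1).tolist());return s.x
if __name__=="__main__":
    b=[(T(598,150),(50,0,92)),(T(605,415),(-50,0,92)),(T(540,178),(50,35,8)),(T(712,170),(50,-35,8)),(T(718,418),(-50,-35,8)),(T(545,425),(-50,35,8)),
       (S(252,24),(-50,0,92)),(S(167,155),(50,0,92)),(S(68,265),(50,-35,8)),(S(160,128),(-50,-35,8)),(S(298,180),(-50,35,8)),(S(212,326),(50,35,8))]
    g=onplane("top",[T(600,285)[1:]],.09)[0];fit(b,[g[0],g[1],0])
    c=[(T(97,315),(14,27,88)),(T(97,396),(-14,27,88)),(T(237,318),(14,-27,88)),(T(237,392),(-14,-27,88)),(T(185,358),(0,0,52)),
       (S(544,214),(14,-27,88)),(S(576,180),(-14,-27,88)),(S(590,287),(0,0,48))]
    g=onplane("top",[T(185,358)[1:]],.05)[0];fit(c,[g[0],g[1],0])
    im={n:viewer.get_image(n) for n in("top","scene")}
    # lid: green mask corners, red tab centroid
    for n in im:
        hsv=cv2.cvtColor(im[n],cv2.COLOR_RGB2HSV)
        o=viewer.outline_of(n,"case")[0]["region"].astype(np.uint8);o=cv2.dilate(o,np.ones((15,15)))
        g=cv2.inRange(hsv,(65,80,20),(95,255,255))*o
        r=(cv2.inRange(hsv,(0,190,110),(5,255,255))|cv2.inRange(hsv,(172,190,110),(180,255,255)))*o
        cs=max(cv2.findContours(g,0,2)[0],key=cv2.contourArea);h=cv2.convexHull(cs)
        q=cv2.approxPolyDP(h,6,True).reshape(-1,2);print(n,q.tolist(),onplane(n,q,.078).round(4).tolist())
        ys,xs=np.nonzero(r);print("red",len(xs),xs.min(),xs.max(),ys.min(),ys.max(),onplane(n,[[xs.mean(),ys.mean()]],.08).round(4))
E
python3 fit.py
```

```text
[0.5126 0.1938 0.0402] yaw deg 2.3
[[-0.8, -0.9], [-0.5, -1.3], [-0.6, -0.2], [-0.4, -0.4], [0.1, -0.4], [-0.2, -0.1], [0.5, -1.8], [-1.0, 0.0], [-0.4, -1.4], [-0.2, -1.7], [0.5, -0.8], [0.3, -0.8]]
[0.4855 0.3607 0.0048] yaw deg 0.27
[[-0.9, 0.1], [-1.1, -0.8], [-0.8, -0.6], [-0.9, -0.7], [-0.2, 0.1], [-1.0, -1.3], [-2.4, -2.7], [0.3, -1.7]]
top [[278, 184]] [[0.682, -0.049, 0.078]]
red 72 318 325 227 237 [[ 0.5295 -0.1824  0.08  ]]
scene [[181, 222], [215, 186], [287, 206], [258, 249]] [[0.7503, -0.2632, 0.078], [0.5807, -0.2927, 0.078], [0.5361, -0.0614, 0.078], [0.7123, -0.0286, 0.078]]
red 59 249 260 186 194 [[ 0.5317 -0.1803  0.08  ]]
```

Request:
carry_out([
  [[1, 0, 0, 0, 0, 0, 7.5], [1, 0, 0, 0, 0, 0, 7.5], [1, 0, 0, 0, 0, 0, 7.5], [1, 1.3, -4, 0, 0, 0, 0], [1, 1.3, -4, 0, 0, 0, 0], [1, 1.3, -4, 0, 0, 0, 0], [1, 1.3, -4, 0, 0, 0, 0], [1, 1.3, -4, 0, 0, 0, 0], [1, 1.3, -4, 0, 0, 0, 0], [1, 1.3, -4, 0, 0, 0, 0], [1, 1.3, -4, 0, 0, 0, 0], [1, 1.3, -4, 0, 0, 0, 0]],
], grip_force=30)

```text
time: 2.4
eef_pos: [0.3276, -0.1465, 0.2502]
eef_rot: [1.0, -0.0, 0.0, 0.0]
ft_force: [1.2, -0.0, -0.2]
width: 0.0851
gripper_force: 0.0
```

Request:
carry_out([
  [[1, 1.3, -4, 0, 0, 0, 0], [1, 1.3, -4, 0, 0, 0, 0], [1, 1.3, -4, 0, 0, 0, 0], [1, 1.3, -4, 0, 0, 0, 0], [1, 1.3, -4, 0, 0, 0, 0], [1, 1.3, -4, 0, 0, 0, 0], [1, 1.3, -4, 0, 0, 0, 0], [1, 1.3, -4, 0, 0, 0, 0], [1, 1.3, -4, 0, 0, 0, 0], [1, 1.3, -4, 0, 0, 0, 0], [1, 1.3, -4, 0, 0, 0, 0], [1, 0, 0, 0, 0, 0, 0]],
])

```text
time: 3.6
eef_pos: [0.4643, 0.131, 0.2662]
eef_rot: [0.993, 0.103, -0.007, -0.063]
ft_force: [0.1, -0.3, 0.0]
width: 0.0849
gripper_force: 0.0
```

```bash
python3 -c "
from h import *
s=monitor.read_state();print(s['joints'],s['eef_pos'],R.from_quat(s['eef_rot']).as_matrix().round(3))"
```

```text
[ 0.20545614 -0.06987392  0.04550047  1.68776849  0.12608112  3.14062209] [0.46425974 0.13095614 0.26617273] [[ 0.979  0.203 -0.027]
 [ 0.205 -0.971  0.123]
 [-0.001 -0.126 -0.992]]
```

```bash
python3 -c "
from h import *
s=monitor.read_state();r=R.from_quat(s['eef_rot'])
y=np.arctan2(.205,.979);f=R.from_euler('z',y)*R.from_quat([1,0,0,0])
print((r.inv()*f).as_rotvec(degrees=True), np.degrees(y))"
```

```text
[-7.22399932e+00  8.44553296e-02 -5.09675427e-03] 11.826703922907088
```

Request:
carry_out([
  [[1, 0, 0, 0, -7.22, 0.08, 0], [1, 0, 0, 0, 0, 0, -8.4], [1, 0, 0, 0, 0, 0, -8.4], [1, 0, 0, 0, 0, 0, -8.4], [1, 0, 0, 0, 0, 0, -8.4], [1, 0, 0, 0, 0, 0, -8.4], [1, 0, 0, 0, 0, 0, -8.4], [1, 0, 0, 0, 0, 0, -8.4], [1, 0, 0, 0, 0, 0, -8.4], [1, 0, 0, 0, 0, 0, -8.4], [1, 0, 0, 0, 0, 0, -8.4], [1, 0, 0, 0, 0, 0, -8.4]],
])

```text
time: 4.8
eef_pos: [0.4672, 0.1112, 0.2663]
eef_rot: [0.603, 0.798, 0.004, -0.005]
ft_force: [-0.3, -0.3, 1.0]
width: 0.0856
gripper_force: 0.0
```

Request:
carry_out([
  [[1, 0, 0, 0, 0, 0, -8.4], [1, 0, 0, 0, 0, 0, -8.4], [1, 0, 0, 0, 0, 0, -8.4], [1, 0, 0, 0, 0, 0, -8.4], [1, 0, 0, 0, 0, 0, -8.4], [1, 0, 0, 0, 0, 0, -8.4], [1, 0, 0, 0, 0, 0, -8.4], [1, 0, 0, 0, 0, 0, -8.4], [1, 0, 0, 0, 0, 0, -8.4], [1, 0, 0, 0, 0, 0, 0]],
])

```text
time: 5.8
eef_pos: [0.4672, 0.1113, 0.2663]
eef_rot: [-0.01, 1.0, 0.006, -0.002]
ft_force: [-0.2, -0.6, 0.1]
width: 0.0854
gripper_force: 0.0
```

Request:
carry_out([
  [[1, 0, 0, 0, 0.7, -0.2, 1.1], [1, -0.3, 4, 0, 0, 0, 0], [1, -0.3, 4, 0, 0, 0, 0], [1, -0.3, 4, 0, 0, 0, 0], [1, -0.3, 4, 0, 0, 0, 0], [1, -0.3, 4, 0, 0, 0, 0], [1, -0.3, 4, 2, 0, 0, 0], [1, 0, 0.9, 4, 0, 0, 0], [1, 0, 0, 3, 0, 0, 0], [1, 0, 0, 0, 0, 0, 0], [1, 0, 0, 0, 0, 0, 0]],
])

```text
time: 6.9
eef_pos: [0.4855, 0.3605, 0.177]
eef_rot: [0.001, 1.0, -0.0, 0.0]
ft_force: [-0.9, 0.7, 0.9]
width: 0.0855
gripper_force: 0.0
```

```bash
python3 - <<'E'
from h import *
s=monitor.read_state();print(s['eef_pos'],R.from_quat(s['eef_rot']).as_rotvec(degrees=True))
t=np.zeros((600,800,3),np.uint8)
A=crop("top",95,190,100,100,4);t[:400,:400]=A
A=crop("scene",380,200,100,120,4);t[:480,400:800]=A
f=lambda n,c0,r0,k,o,P:[cv2.circle(t,tuple(((q-[c0,r0]+.5)*k-.5+[o,0]).astype(int)),3,(255,255,0),-1) for q in proj(n,P)]
p=s['eef_pos'];f("top",95,190,4,0,[p]);f("scene",380,200,4,400,[p])
cv2.imwrite("pics/e.png",t)
E
```

```text
[0.48546373 0.3604687  0.17704077] [ 2.59239538e-01  1.79981820e+02 -2.89748201e-02]
```

View pics/e.png

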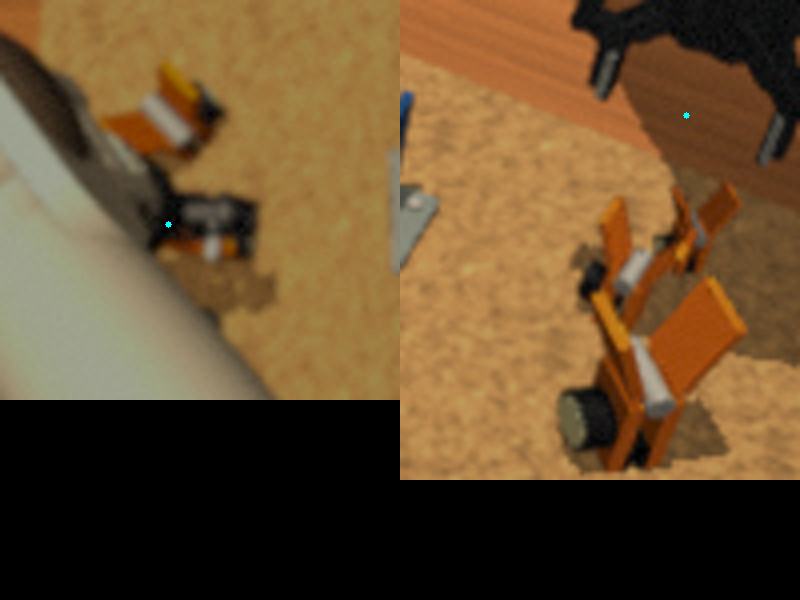

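The gripper straddles the middle clip: scene fingertips at (602,95) and (768,160), with the projected TCP midway between. I'll descend and pinch.

Request:
carry_out([
  [[1, 0, 0, 3, 0, 0, 0], [1, 0, 0, 3, 0, 0, 0], [1, 0, 0, 2.5, 0, 0, 0], [1, 0, 0, 1, 0, 0, 0], [1, 0, 0, 0, 0, 0, 0], [0.7, 0, 0, 0, 0, 0, 0], [0.5, 0, 0, 0, 0, 0, 0], [0.3, 0, 0, 0, 0, 0, 0], [0, 0, 0, 0, 0, 0, 0], [0, 0, 0, 0, 0, 0, 0], [0, 0, 0, 0, 0, 0, 0], [0, 0, 0, 0, 0, 0, 0]],
], grip_force=30)

```text
time: 8.2
eef_pos: [0.4873, 0.3626, 0.0851]
eef_rot: [-0.0, 1.0, 0.003, 0.003]
ft_force: [0.2, 2.5, 11.4]
width: 0.0211
gripper_force: 29.1
```

Request:
carry_out([
  [[0, 0, 0, 0, 0, 0, 0], [0, 0, 0, 0, 0, 0, 0], [0, 0, 0, 0, 0, 0, 0]],
])

```text
time: 8.5
eef_pos: [0.4873, 0.3626, 0.0851]
eef_rot: [-0.0, 1.0, 0.003, 0.003]
ft_force: [0.7, 3.0, 11.0]
width: 0.0218
gripper_force: 29.1
```

Request:
carry_out([
  [[0, 0, 0, -1, 0, 0, 0], [0, 0, 0, -2, 0, 0, 0], [0, 0, 0, -3, 0, 0, 0], [0, 0, 0, -3, 0, 0, 0], [0, 0, 0, -3, 0, 0, 0], [0, -0.4, -2.4, -1, 0, 0, 0], [0, -0.4, -2.4, 0, 0, 0, 0], [0, -0.5, -2.4, 0, 0, 0, 0], [0, -0.5, -2.4, 0, 0, 0, 0], [0, -0.5, -2.4, 0, 0, 0, 0], [0, -0.4, -2.4, 0, 0, 0, 0], [0, 0, -2.3, 0, 0, 0, 0]],
])

```text
time: 9.7
eef_pos: [0.5127, 0.1926, 0.212]
eef_rot: [0.0, 1.0, 0.0, 0.0]
ft_force: [1.4, -0.1, -1.9]
width: 0.0211
gripper_force: 29.9
```

Request:
carry_out([
  [[0, 0, 0, 0, 0, 0, -2.3], [0, 0, 0, 0, 0, 0, 0], [0, 0, 0, 0, 0, 0, 0]],
])

```text
time: 10.0
eef_pos: [0.5125, 0.1938, 0.2118]
eef_rot: [-0.019, 1.0, 0.0, 0.0]
ft_force: [-0.2, -0.2, -2.4]
width: 0.021
gripper_force: 29.8
```

```bash
python3 - <<'E'
from h import *
s=monitor.read_state();print(s['eef_pos'],R.from_quat(s['eef_rot']).as_matrix().round(4).tolist())
t=np.zeros((600,800,3),np.uint8)
A=crop("top",150,190,80,80,5);t[:400,:400]=A
A=crop("scene",330,190,80,110,5);t[:550,400:800]=A
cv2.imwrite("pics/f.png",t)
E
```

```text
[0.51254745 0.19384236 0.21181588] [[-0.9992, -0.0389, 0.0007], [-0.0389, 0.9992, 0.0004], [-0.0007, 0.0004, -1.0]]
```

View pics/f.png

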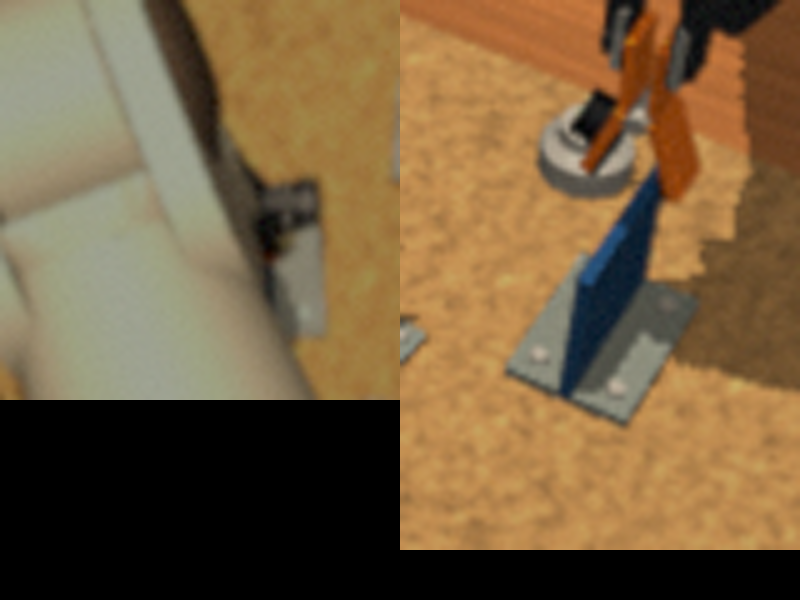

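The clip is held open and upright above the plate: pin at crop (635,120), jaw tips at about (590,170) and (675,195). A quick numeric check comes before lowering.

```bash
python3 - <<'E'
from h import *
q=lambda P:((proj("scene",P)-[330,190]+.5)*5-.5+[400,0]).round(0).tolist()
ry=R.from_euler("z",2.23,degrees=True)
c=np.array([.5126,.1938,0])
print(q(c+[0,0,.170]), q(ry.apply([[.0,-.0195,.127],[0,.0195,.127],[0,0,.127]])+c), q(ry.apply([[.05,0,.092],[-.05,0,.092]])+c))
E
```

```text
[[645.0, 104.0]] [[597.0, 155.0], [670.0, 183.0], [634.0, 169.0]] [[584.0, 279.0], [662.0, 161.0]]
```

Request:
carry_out([
  [[0, 0, 0, 1, 0, 0, 0], [0, 0, 0, 1, 0, 0, 0], [0, 0, 0, 1, 0, 0, 0], [0, 0, 0, 1, 0, 0, 0], [0, 0, 0, 1, 0, 0, 0], [0, 0, 0, 0.8, 0, 0, 0], [0, 0, 0, 0.5, 0, 0, 0], [0, 0, 0, 0.3, 0, 0, 0], [0, 0, 0, 0, 0, 0, 0], [0, 0, 0, 0, 0, 0, 0]],
])

```text
time: 11.1
eef_pos: [0.5127, 0.1938, 0.1457]
eef_rot: [-0.02, 1.0, 0.0, 0.0]
ft_force: [-0.4, 1.4, -1.1]
width: 0.0215
gripper_force: 29.8
```

Request:
carry_out([
  [[0.35, 0, 0, 0, 0, 0, 0], [0.45, 0, 0, 0, 0, 0, 0], [0.55, 0, 0, 0, 0, 0, 0], [0.65, 0, 0, 0, 0, 0, 0], [1, 0, 0, 0, 0, 0, 0], [1, 0, 0, 0, 0, 0, 0], [1, 0, 0, 0, 0, 0, 0], [1, 0, 0, 0, 0, 0, 0], [1, 0, 0, 0, 0, 0, 0], [1, 0, 0, -1, 0, 0, 0], [1, 0, 0, -3, 0, 0, 0], [1, 0, 0, -4, 0, 0, 0]],
])

```text
time: 12.3
eef_pos: [0.5118, 0.1934, 0.2254]
eef_rot: [-0.02, 1.0, -0.0, -0.001]
ft_force: [0.5, -0.6, -0.3]
width: 0.0854
gripper_force: 0.0
```

```bash
python3 - <<'E'
from h import *
s=monitor.read_state();print(s['eef_pos'],s['ft_force'],R.from_quat(s['eef_rot']).as_matrix().round(4).tolist())
t=np.zeros((600,800,3),np.uint8)
A=crop("scene",200,170,100,70,4);t[:280,:400]=A
A=crop("top",290,185,60,70,4);t[300:580,:240]=A
A=crop("scene",330,190,80,110,5);t[:550,400:800]=A
cv2.imwrite("pics/g.png",t)
E
```

```text
[0.51179102 0.19344607 0.2253811 ] [ 0.46206202 -0.58298431 -0.32777885] [[-0.9992, -0.0399, -0.0022], [-0.0399, 0.9992, -0.0007], [0.0023, -0.0007, -1.0]]
```

View pics/g.png

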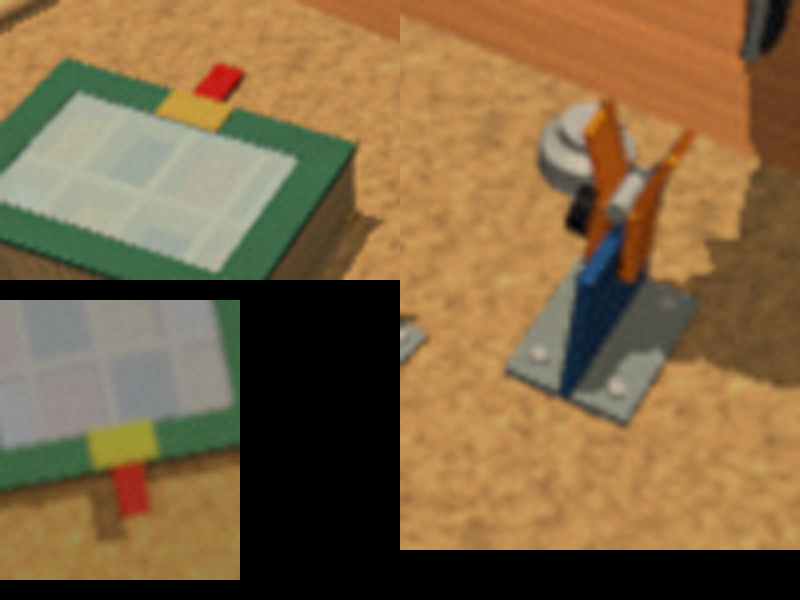

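The clip now grips the plate on its own, straddling the edge well down, with the black head on the case side (crop (580,210)). The red tab's top-view centroid is at about px (322,232). I'll move above the tab next.

Request:
carry_out([
  [[1, 0, 0, 0, 0, 0, -7.9], [1, 0.53, -3.72, 0, 0, 0, 0], [1, 0.53, -3.72, 0, 0, 0, 0], [1, 0.53, -3.72, 0, 0, 0, 0], [1, 0.53, -3.72, 0, 0, 0, 0], [1, 0.53, -3.72, 0, 0, 0, 0], [1, 0.53, -3.72, 0, 0, 0, 0], [1, 0.53, -3.72, 0, 0, 0, 0], [1, 0.53, -3.72, 0, 0, 0, 0], [1, 0.53, -3.72, 0, 0, 0, 0], [1, 0.53, -3.72, 0, 0, 0, 0], [1, 0, 0, 0, 0, 0, 0]],
])

```text
time: 13.65
eef_pos: [0.5257, -0.1853, 0.224]
eef_rot: [-0.087, 0.996, 0.0, -0.001]
ft_force: [-0.1, 0.0, 0.8]
width: 0.0853
gripper_force: 0.0
```

Request:
carry_out([
  [[1, 0, 0, 4, 0, 0, 0], [1, 0, 0, 4, 0, 0, 0], [1, 0, 0, 2, 0, 0, 0], [1, 0, 0, 0, 0, 0, 0], [1, 0, 0, 0, 0, 0, 0]],
])

```text
time: 14.15
eef_pos: [0.5262, -0.1813, 0.1256]
eef_rot: [-0.089, 0.996, 0.0, 0.0]
ft_force: [0.1, 0.2, -0.0]
width: 0.0854
gripper_force: 0.0
```

```bash
python3 - <<'E'
from h import *
s=monitor.read_state();print(s['eef_pos'],s['ft_force'],R.from_quat(s['eef_rot']).as_matrix().round(4).tolist())
t=np.zeros((600,800,3),np.uint8)
A=crop("scene",200,140,100,100,6);t[:600,:600]=A
p=s['eef_pos']
for P,c in((p,(255,255,0)),(p-[0,0,.05],(255,255,255)),([.531,-.1815,.080],(0,255,0))):cv2.circle(t,tuple(((proj("scene",P)[0]-[200,140]+.5)*6).astype(int)),3,c,-1)
cv2.imwrite("pics/h.png",t)
E
```

```text
[ 0.52618545 -0.18127444  0.12563342] [ 0.11855844  0.23287662 -0.02845682] [[-0.9841, -0.1774, 0.0], [-0.1774, 0.9841, 0.0005], [-0.0001, 0.0005, -1.0]]
```

View pics/h.png

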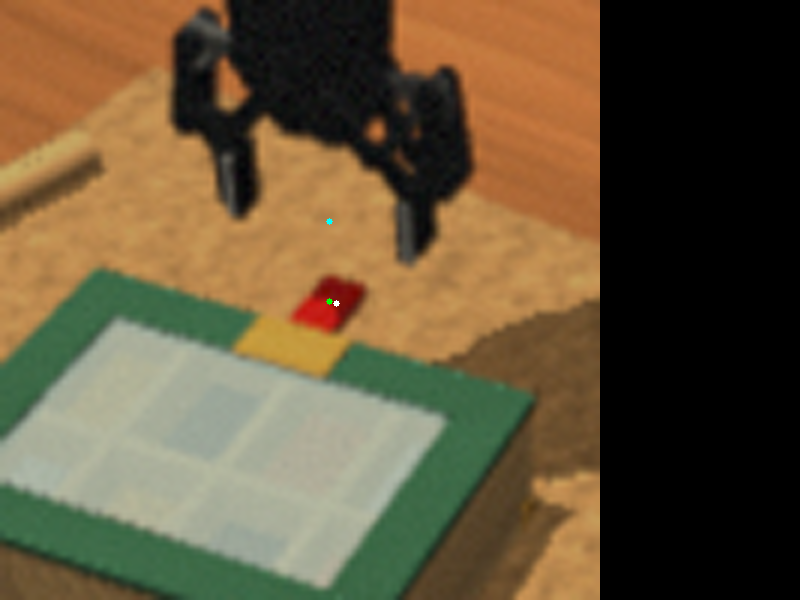

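The fingers (tips at (237,213) and (408,260)) straddle the red tab at (330,303). I'll descend and pinch.

Request:
carry_out([
  [[1, 0.1, 0, 2, 0, 0, 0], [1, 0, 0, 2, 0, 0, 0], [1, 0, 0, 1.1, 0, 0, 0], [1, 0, 0, 0, 0, 0, 0], [0.6, 0, 0, 0, 0, 0, 0], [0.4, 0, 0, 0, 0, 0, 0], [0.3, 0, 0, 0, 0, 0, 0], [0, 0, 0, 0, 0, 0, 0], [0, 0, 0, 0, 0, 0, 0], [0, 0, 0, 0, 0, 0, 0], [0, 0, 0, 0, 0, 0, 0], [0, 0, 0, 0, 0, 0, 0]],
], grip_force=40)

```text
time: 15.4
eef_pos: [0.5257, -0.1828, 0.075]
eef_rot: [-0.088, 0.996, -0.001, 0.001]
ft_force: [0.3, -4.9, 2.7]
width: 0.023
gripper_force: 41.6
```

Request:
carry_out([
  [[0, -0.04, 0, -0.91, 0, 0, 0], [0, -0.08, 0, -0.91, 0, 0, 0], [0, -0.12, 0, -0.9, 0, 0, 0], [0, -0.16, 0, -0.9, 0, 0, 0], [0, -0.2, 0, -0.89, 0, 0, 0], [0, -0.24, 0, -0.88, 0, 0, 0], [0, -0.28, 0, -0.87, 0, 0, 0], [0, -0.31, 0, -0.86, 0, 0, 0], [0, -0.35, 0, -0.84, 0, 0, 0], [0, -0.39, 0, -0.83, 0, 0, 0], [0, -0.43, 0, -0.81, 0, 0, 0], [0, -0.46, 0, -0.79, 0, 0, 0]],
])

```text
time: 16.6
eef_pos: [0.5555, -0.1775, 0.1779]
eef_rot: [-0.088, 0.996, -0.001, -0.0]
ft_force: [2.8, -7.3, -4.6]
width: 0.0232
gripper_force: 41.6
```

Request:
carry_out([
  [[0, -0.49, 0, -0.77, 0, 0, 0], [0, -0.53, 0, -0.75, 0, 0, 0], [0, -0.56, 0, -0.72, 0, 0, 0], [0, -0.59, 0, -0.7, 0, 0, 0], [0, -0.62, 0, -0.67, 0, 0, 0], [0, -0.65, 0, -0.65, 0, 0, 0], [0, -0.68, 0, -0.62, 0, 0, 0], [0, -0.7, 0, -0.59, 0, 0, 0], [0, -0.73, 0, -0.55, 0, 0, 0], [0, -0.75, 0, -0.52, 0, 0, 0], [0, -0.77, 0, -0.49, 0, 0, 0], [0, -0.79, 0, -0.46, 0, 0, 0]],
])

```text
time: 17.8
eef_pos: [0.6327, -0.164, 0.252]
eef_rot: [-0.088, 0.996, -0.001, -0.001]
ft_force: [2.1, -9.1, -7.6]
width: 0.0231
gripper_force: 44.5
```

Request:
carry_out([
  [[0, 0, 0, 0, 0, 0, 0], [0, 0, 0, 0, 0, 0, 0], [0, 0, 0, 0, 0, 0, 0], [0, 0, 0, 0, 0, 0, 0], [0, 0, 0, 0, 0, 0, 0]],
])

```text
time: 18.3
eef_pos: [0.6327, -0.164, 0.2519]
eef_rot: [-0.088, 0.996, -0.001, -0.001]
ft_force: [2.6, -7.1, -5.5]
width: 0.023
gripper_force: 44.6
```

```bash
python3 - <<'E'
from h import *
s=monitor.read_state();print(s['eef_pos'],s['ft_force'],s['width'],s['gripper_force'],s['dq'].round(3))
t=np.zeros((600,800,3),np.uint8)
A=crop("scene",160,90,160,150,4);t[:600,:640]=A
ry=R.from_euler("z",10.2,degrees=True);H=np.array([.7317,-.1454,.070])
for a,c in((55,(0,255,255)),(60,(255,0,255)),(65,(255,255,255))):
    u=np.array([-np.cos(np.radians(a)),0,np.sin(np.radians(a))]);n=np.array([u[2],0,-u[0]])
    P=[H+ry.apply(u*d+n*.008+[0,y,0]) for d,y in((0,-.12),(.18,-.12),(.18,.12),(0,.12))]
    q=((proj("scene",P)-[160,90]+.5)*4).astype(np.int32);cv2.polylines(t,[q],True,c,1)
cv2.imwrite("pics/i.png",t)
E
```

```text
[ 0.63272223 -0.16399162  0.25194635] [ 2.64247705 -7.14444186 -5.46874825] 0.023040244401556546 44.58099067211151 [ 0.001 -0.     0.001  0.    -0.001 -0.001]
```

View pics/i.png

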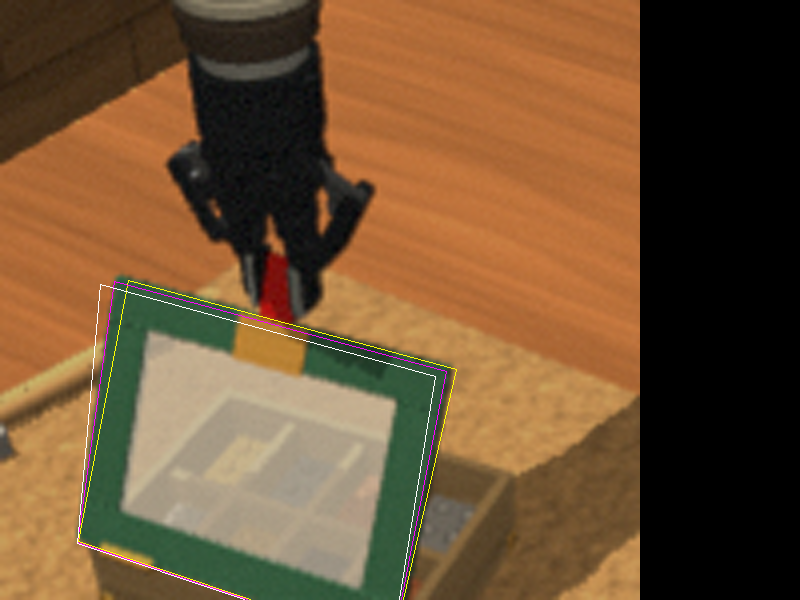

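The lid's outline matches the 60° overlay (top edge (118,277)-(450,370)). The TCP displacement independently gives 59.4 to 60.4°, and the arm is still.

```bash
python3 -c "
from rig import ticket
print(ticket.job_done())"
```

```text
the job is handed in; nothing more can be done
None
```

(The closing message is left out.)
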